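Open up the tea rack: press the ratchet release and push the stop back

ROBOT

A 6-joint arm with a two-finger parallel gripper is mounted at the origin on the work surface. World frame = base frame: x ahead of the robot, y to its left, z up, the work surface at z = 0. Lengths are in mm, angles in degrees, forces in N, time in s.
With the tool pointing down it reaches from about 375 to 925 mm from the base axis. Payload 5.7 kg.
Tool frame: the origin (TCP) lies where the fingers leave the gripper's body, on its centre line; the fingertips stand 73 mm ahead of it and the grasp point (between the pads) lies 54 mm ahead of it; y points along the fingers, x is the direction in which the jaws open and shut, and the axes are right-handed (so a half turn about y gives the same grasp; the last joint's range is limited). The gripper opens to 85 mm and grips with 20 to 120 N. Pads are 22 mm wide; open, the fingers measure 114 mm over their backs; the gripper's body (76 mm by 85 mm) begins 54 mm behind the grasp point. The pads swing forward as they close: fully open they stand 13 mm farther back than shut.
Start: joints at [-6.595, 20.558, 86.54, -0, 72.909, -6.595], TCP at [599.977, -0.005, 303.867] pointing down, gripper open.
Joint ranges: [-170.27, 170.27], [-57.76, 135], [12.27, 136.19], [-55.21, 235.2], [11.17, 155.16], [-170.74, 170.74]. Speed limits (degrees/s): [136.94, 136.94, 180, 180, 180, 180].

INTERFACE

Orientations are given as a 3x3 rotation matrix whose columns are the frame's x, y, z axes.
In Python, from bench import * gives the robot as it stands.
- The arm moves only by the tool move_arm, never from a script. Its argument "increments" is one flat list of numbers, 7 for each row, row after row: the turn, a rotation vector about the tool's x, y, z in degrees, then the shift along the tool's x, y, z in cm, then the closure, from 0 (fully open) to 1 (shut). A call has 1 to 5 rows; each row is the pose to reach, as a shift and turn from the pose commanded when the call began, along the tool's axes at that moment; what a row does not reach only later rows make up. A row lasts 1/8 s, in which the tool goes at most 62.5 mm and 10.7 degrees, less where a joint would pass 70% of its speed; a pose out of reach is approached as far as the arm can. A call with a gripper value outside its range is refused whole. The fingers move at their own pace and stop on an object; "force" is the grip in N (left out, the last holds). Time passes only in rows, so rows that repeat a pose let the fingers close. It gives the time, the measured TCP pose, the force and the opening at its end, in the units of the state.
- sense(): the state, without advancing time (a new reading comes with each control period).
- camera(name): name is "scene" or "side" or "wrist"; returns a dict with "frame" (400x640x3 uint8, red, green, blue), "z_map" (400x640 float32, mm along the optical axis (not along the pixel's ray), 0 where there is no reading), "mtx" (3x3 intrinsics, pixels), "origin" and "attitude" of the camera in the world. Camera axes: x right, y up, looking along -z (the intrinsics and any distortion apply to the point x, -y, -z); pixel columns grow to the right and rows downward; lengths in mm; the calibration is good to about 2 mm. A picture is of the moment at which its call begins.
- hand_in(): hands the job in, once; it reports no verdict.
The state is a dict: "clock": time; "q": joint angles; "qvel": joint speeds; "tau": joint torques, N m; "tcp_pos": TCP position; "tool_rot": TCP orientation; "ft_force": force on the tool from outside, world axes, zero at the start; "torque": the same for the moment, N m; "opening": finger opening in mm.
Only numpy, scipy, OpenCV 4.12 (cv2) and the standard library are available. Lean on these libraries where they do the work, as an engineer would, in place of code of your own. Each camera call takes 0.05 s, during which the arm holds its last target. There are 200 camera calls.

TASK

Make room for more tea in the counter rack: with a fingertip press down the spring release pad on the rack's sliding stop and, keeping it pressed, push the stop back along its bar, away from the cartons, all the way to the end block. Then let go so that the pad springs up and the stop is locked there. The two tea cartons, the mug and the jar are left standing where they are and are not picked up.

Things in the scene. Friction and masses are not known exactly. Their poses are not given: they have to be found in the camera images.
- rack: Tea rack, fixed. Board 200 (x) x 380 (y) x 15 mm; origin under its centre, on the counter. Cartons stand at its -y end by a 100 mm high end plate. A steel bar, 16 mm wide, runs along rack y at rack x = +55 mm, 45 to 60 mm above the counter, to a steel end block (70 mm high, inner face at y = +168 mm). The grey stop slides on the bar. BACK is rack +y, away from the cartons.
- stop (a joint): Stop's place along the bar in m, growing to rack +y: 0 nearest the cartons, 0.140 against the end block; starts at 0 to 0.05. Sliding friction 2 N. While the pad is up, a spring pawl under the bar blocks motion to +y (notches every 15 mm: it may give up to 15 mm before it catches); it slides freely to -y. A notch lies at the very end, where the pad springs fully up again.
- stop_lug (a point): On the stop: middle of the top edge of the lug's inner (-y) face. The lug is an upright grey plate 50 mm wide (x), 10 mm thick (y), at the stop's back end, 62 to 118 mm above the counter; push its inner face to rack +y to drive the stop. The stop's face plate (170 mm wide, 8 mm thick, top 100 mm above the counter) stands 66 mm clear on the -y side; the pad lies between.
- pad (a joint): Travel of the release pad straight down, in m: 0 fully up, 0.014 fully down. Spring force 4 N at the top, 7 N fully down. The pawl is free from 0.006 on; 0.008 to 0.014 is a good press, to be kept while the stop is pushed. At the start it reads 0, or up to 0.006 if the pawl happens to ride on a notch's edge.
- pad_top (a point): Centre of the upper face of the release pad, a black ribbed plate 46 (x) x 56 (y) mm carried by the stop over the bar. Its top is 90 mm above the counter fully up, 76 mm fully down. The lug's inner face is 32.5 mm from this point to rack +y, the face plate 33.5 mm to -y. Moves with the stop and the pad.
- carton_a: Tea carton, cardboard with a paper band, 100 (x) x 50 (y) x 85 mm high, 90 g, standing loose on the rack's board against the end plate. Origin at the centre of its underside. To be left standing where it is.
- carton_b: Second identical tea carton, standing between carton_a and the stop's face plate. Origin at the centre of its underside. To be left standing where it is.
- mug: White mug, 76 mm across, 85 mm high, loose on the counter beyond the rack (rack +x side), near the carton end. Origin at the centre of its underside. Bystander.
- jar: Glass jar with steel cap, 68 mm across, 95 mm high, loose on the counter beyond the rack (rack +x side), near its middle. Origin at the centre of its underside. Bystander.

How it is judged:
By the outcome, as a careful person would: the job done as asked, in the order asked, and still so for the second after the job is handed in, with the robot touching nothing.
It also fails if it takes over 38 s, if anything falls off the work surface, if the arm or the gripper's body presses on something with over 40 N, if the wrist force passes 120 N, or if a joint passes its speed limit or range.

## Working session

There is one attempt and no reset: what is moved stays moved. The work goes in short steps, Python scripts to look and compute and a tool call to move; the robot and the scene stay as the last step left them, time stands still between calls to the robot, and variables do not carry over. Pictures are saved under pics/ and viewed, about 8 in all and at most 12, crops included, and the job is handed in when it is done.

Besides the shell and the picture viewer there is one more tool, called after "Request:" as name(argument=value, ...), one argument or row to a line, values as JSON. move_arm: Moves the arm, as the interface text tells. Its arguments: {"type":"object","properties":{"increments":{"type":"array","items":{"type":"number"}},"force":{"type":"number"}},"required":["increments"]}

```bash
mkdir -p pics; python3 - <<'E'
from bench import *
import cv2,numpy as np,pickle
for n in ("scene","side"):
    c=camera(n); pickle.dump(c,open(f"{n}.pkl","wb"))
    cv2.imwrite(f"pics/{n}0.png",c["frame"][:,:,::-1])
    print(n,c["origin"],c["attitude"],c["mtx"],[k for k in c])
print(sense())
E
```

```text
scene [ 938.29667065 -458.35754224  609.18600308] [[ 0.75613924 -0.45467989  0.47065873]
 [ 0.65439429  0.53044902 -0.53888027]
 [-0.00464244  0.71546491  0.69863324]] [[480.43924447   0.         320.78187205]
 [  0.         480.43924447 204.36706488]
 [  0.           0.           1.        ]] ['frame', 'z_map', 'mtx', 'origin', 'attitude']
side [453.88598372 399.98560827 623.80176132] [[-0.96996455  0.16522838 -0.17851712]
 [-0.24289907 -0.6971225   0.6745519 ]
 [-0.01299318  0.69765307  0.71631792]] [[427.08943381   0.         322.58884034]
 [  0.         427.08943381 203.20856795]
 [  0.           0.           1.        ]] ['frame', 'z_map', 'mtx', 'origin', 'attitude']
{'clock': 0.1, 'q': array([-6.59448234e+00,  2.05951618e+01,  8.65932545e+01,  9.62953189e-05,
        7.29099626e+01, -6.59292267e+00]), 'qvel': array([-0.02383263, -0.01702421, -0.08589651,  0.05401409,  0.00147708,
       -0.04401401]), 'tau': array([ 5.04615236e-04, -5.28650415e+01, -2.79350227e+01, -1.37166940e-04,
        4.90131526e-03,  3.56782721e-05]), 'tcp_pos': array([5.99497225e+02, 5.36846289e-02, 3.03120374e+02]), 'tool_rot': array([[ 9.99998545e-01, -1.70549139e-03,  2.78862334e-05],
       [-2.75472506e-05,  1.98782806e-04,  9.99999980e-01],
       [-1.70549689e-03, -9.99998526e-01,  1.98735536e-04]]), 'ft_force': array([ 0.43974053, -0.41507373, -0.22689131]), 'torque': array([0.00041401, 0.03140067, 0.0082061 ]), 'opening': 85.14178387265736}
```

View pics/scene0.png

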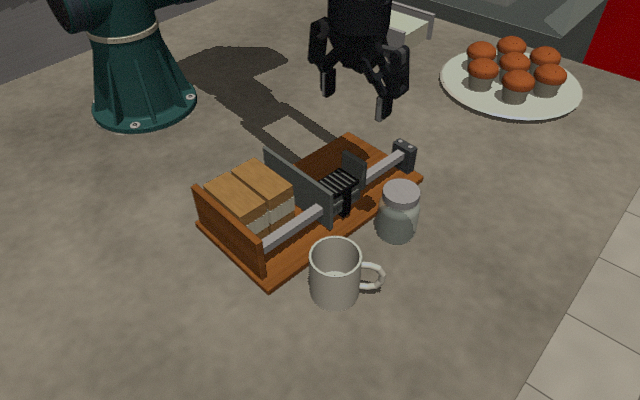

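View pics/side0.png

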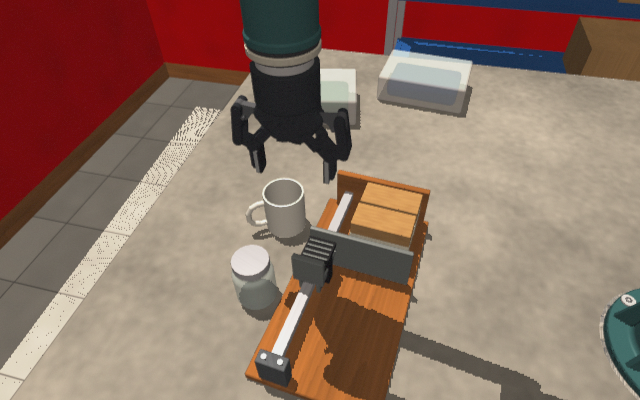

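The scene view shows the cartons at (250,195), face plate from (265,150) to (335,220), pad at (338,183), lug at (353,165), end block at (404,155), jar at (398,210) and mug at (335,275). The side view shows the pad at (318,248), the lug at (312,268) and the end block at (273,365).

```bash
cat > h.py <<'E'
import numpy as np,cv2,pickle
def cloud(c):
    z=c["z_map"].astype(float); v,u=np.mgrid[:400,:640]; K=c["mtx"]
    p=np.stack([(u-K[0,2])/K[0,0]*z,-(v-K[1,2])/K[1,1]*z,-z],-1)
    return p@np.array(c["attitude"]).T+c["origin"]
def ray(c,uv,h):
    K=c["mtx"]; d=np.array(c["attitude"])@[(uv[0]-K[0,2])/K[0,0],-(uv[1]-K[1,2])/K[1,1],-1]
    return c["origin"]+d*(h-c["origin"][2])/d[2]
E
python3 - <<'E'
from h import *
for n,pts in (("scene",dict(pad=(338,182),lug=(352,156),block=(404,145),face=(300,180),bar=(385,168),bar2=(290,230),cart=(235,195),mugin=(335,250),jar=(401,187),fin=(384,108))),
 ("side",dict(pad=(318,247),lug=(312,268),block=(273,360),bar=(295,315),bar2=(340,213),face=(360,252),cart=(385,205),jar=(250,260)))):
    c=pickle.load(open(n+".pkl","rb")); P=cloud(c); print(n)
    for k,(u,v) in pts.items(): print(k,P[v,u].round(1),c["frame"][v,u])
    m=c["frame"].astype(int); sat=m.max(2)-m.min(2)
    box=(slice(130,300),slice(190,430)) if n=="scene" else (slice(170,400),slice(240,440))
    Q=P[box].reshape(-1,3); S=sat[box].ravel(); V=m.max(2)[box].ravel()
    b=Q[(S<25)&(V>110)&(abs(Q[:,2]-60)<4)]
    print("bar pts",len(b))
    if len(b)>20:
        l=cv2.fitLine(b[:,:2].astype(np.float32),cv2.DIST_HUBER,0,.01,.01).ravel(); print(l, np.degrees(np.arctan2(l[1],l[0])))
        print(np.median(b[:,2]))
    # tallest in lug, plate
    for nm,lo,hi in(("lugtop",112,124),("face",96,104),("pad",80,95)):
        q=Q[(S<25)&(V<130)&(Q[:,2]>lo)&(Q[:,2]<hi)]; print(nm,len(q), cv2.minAreaRect(q[:,:2].astype(np.float32)) if len(q)>3 else q)
    for h in (85,):
        q=Q[(S>40)&(abs(Q[:,2]-h)<4)]; print("cart",len(q),np.median(q[:,2]),cv2.minAreaRect(q[:,:2].astype(np.float32)))
    pic=cv2.resize(c["frame"][box][:,:,::-1],None,fx=3,fy=2.6 if n=='side' else 3,interpolation=cv2.INTER_CUBIC)
    cv2.imwrite(f"pics/{n}_z.png",pic)
E
```

```text
scene
pad [5.753e+02 2.000e-01 8.930e+01] [81 82 76]
lug [572.   39.3 117.7] [42 42 43]
block [589. 175.  70.] [64 65 66]
face [523.4 -34.7  87.3] [52 51 49]
bar [588.9 118.   51.3] [89 85 81]
bar2 [ 568.2 -107.9   58.3] [101  99  94]
cart [ 480.6 -136.3   99.9] [150 114  65]
mugin [647.4 -93.6  58.6] [126 120 109]
jar [662.8  51.   95. ] [150 146 142]
fin [ 938.3 -458.4  609.2] [15 16 24]
bar pts 1283
[ 9.0259410e-02  9.9591827e-01  5.7072473e+02 -2.4137991e+01] 84.821465
59.50685849464924
lugtop 170 ((576.08251953125, 39.191436767578125), (11.409932136535645, 49.787635803222656), 83.29627227783203)
face 481 ((550.5507202148438, 5.14923095703125), (85.35369110107422, 247.3450927734375), 84.51597595214844)
pad 1703 ((570.51220703125, -66.85686492919922), (278.81561279296875, 215.2976531982422), 7.07814884185791)
cart 425 85.06026412268284 ((530.6066284179688, -121.6423110961914), (119.66954803466797, 225.0701446533203), 84.58866882324219)
side
pad [570.8  -8.3  88.2] [111 110 105]
lug [566.   44.5 104.7] [67 68 65]
block [585.4 177.3  69.9] [113 111 111]
bar [578.1 101.   60.1] [238 233 228]
bar2 [ 558.  -115.    59.3] [222 214 209]
face [505.3 -24.3  74.9] [70 70 66]
cart [ 480.2 -114.8   98.8] [218 158  93]
jar [665.   45.   93.9] [230 222 217]
bar pts 1380
[8.0095783e-02 9.9678719e-01 5.7589813e+02 4.1443676e+01] 85.40592
59.83026379246496
lugtop 238 ((574.0064697265625, 40.13041687011719), (10.760022163391113, 49.294429779052734), 85.07921600341797)
face 311 ((510.5387268066406, 8.88897705078125), (83.40538787841797, 169.7178955078125), 85.60057830810547)
pad 1576 ((563.9468383789062, -56.01188659667969), (261.9178466796875, 219.161865234375), 11.078804016113281)
cart 305 85.2301915210902 ((499.3510437011719, -112.59078979492188), (112.39180755615234, 168.5895233154297), 83.89539337158203)
```

View pics/scene_z.png

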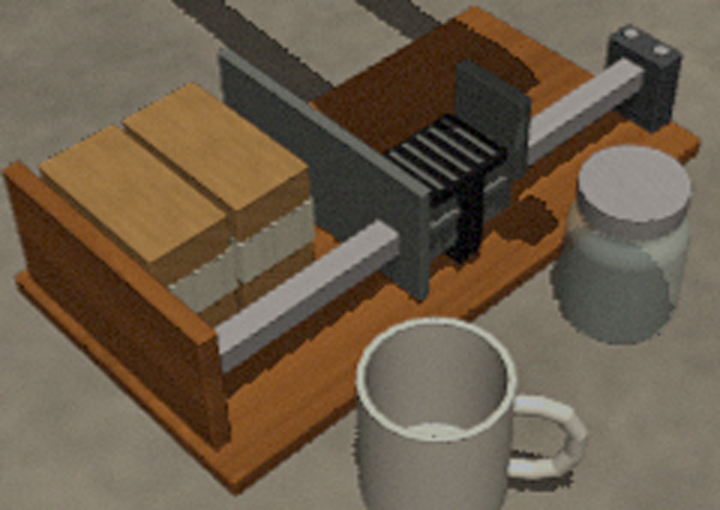

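View pics/side_z.png

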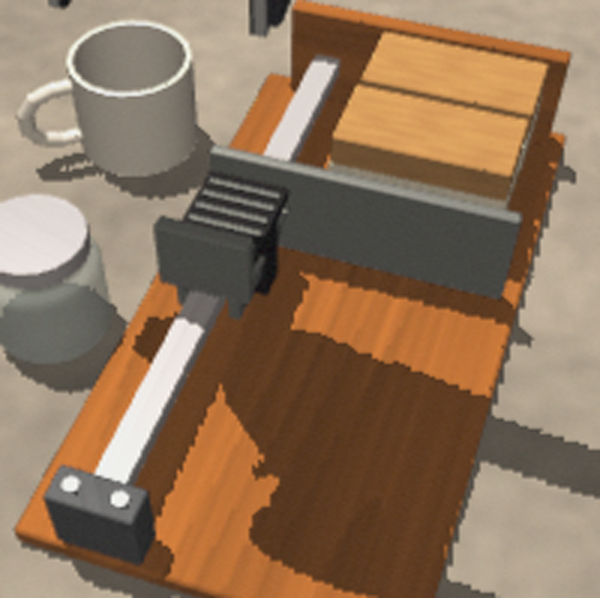

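Zoomed views agree: the pad is fully up (about 89 mm), the lug's inner face centre is near (575, 34.7), and rack +y points at about 85.1°. Next I shut the fingers, align the tool with the rack, and hover over the pad, 12 mm toward the lug from its centre.

Request:
move_arm(
  increments=[0,2.5,0,-1.3,2,0.7,1,0,4.9,0,-2.7,4,1.4,1,0,4.9,0,-2.7,6,1.4,1,0,4.9,0,-2.7,8,1.4,1,0,4.9,0,-2.7,8,1.4,1],
  force=30,
)

```text
clock: 0.72
tcp_pos: [571.6, 14.1, 222.2]
tool_rot: [[0.996, -0.004, 0.085], [-0.085, 0.0, 0.996], [-0.004, -1.0, 0.0]]
ft_force: [-0.2, 0.3, 0.1]
opening: 0.2
```

```bash
python3 - <<'E'
from bench import *
from h import *
s=sense(); print(s["tcp_pos"],s["tool_rot"].round(3),s["ft_force"],s["opening"],s["clock"])
a=[]
for n in("side","scene"):
    c=camera(n);pickle.dump(c,open(n+"1.pkl","wb")); f=c["frame"][:,:,::-1]
    a.append(cv2.resize(f[60:310,170:470],None,fx=1.33,fy=1.6))
cv2.imwrite("pics/b.png",np.hstack(a))
E
```

```text
[571.55150272  14.14807086 222.16194406] [[ 0.996 -0.004  0.085]
 [-0.085  0.     0.996]
 [-0.004 -1.     0.   ]] [-0.22419871  0.33038511  0.11406134] 0.168035125427963 0.725
```

View pics/b.png

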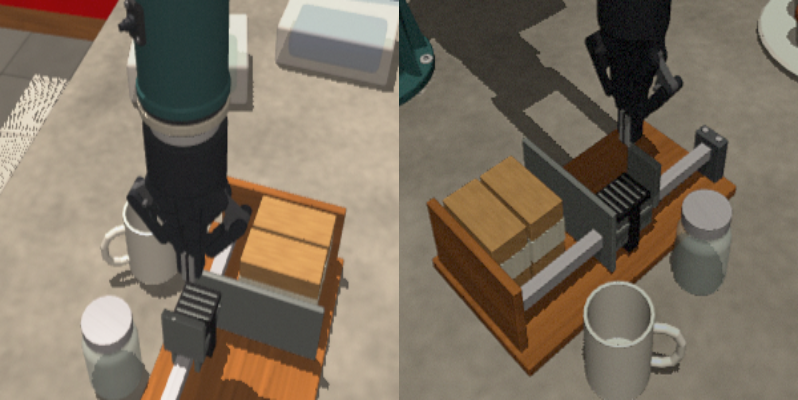

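Side and scene crops show the shut fingertips above the pad (tips at about (190,272) in the left half and (625,138) in the right half), clear of the lug and face plate. I'll check the tip height and finger profile from depth.

```bash
python3 - <<'E'
from h import *
for n in("side1","scene1"):
    c=pickle.load(open(n+".pkl","rb")); P=cloud(c).reshape(-1,3)
    d=P-[571.6,14.1,0]; a=np.radians(85.1); y=d[:,0]*np.cos(a)+d[:,1]*np.sin(a); x=d[:,0]*np.sin(a)-d[:,1]*np.cos(a)
    m=(abs(x)<65)&(abs(y)<45)&(P[:,2]>125)&(P[:,2]<225)
    print(n,m.sum())
    for lo in range(125,225,10):
        k=m&(P[:,2]>=lo)&(P[:,2]<lo+10)
        if k.sum()>2: print(lo,k.sum(),"x",np.percentile(x[k],[2,98]).round(),"y",np.percentile(y[k],[2,98]).round(), P[k,2].min().round(1))
E
```

```text
side1 1302
145 13 x [-7.  5.] y [ 3. 10.] 150.2
155 77 x [-14.  12.] y [-4. 11.] 155.0
165 94 x [-14.  12.] y [-6. 10.] 165.1
175 97 x [-14.  13.] y [-4. 10.] 175.0
185 90 x [-17.  21.] y [-0. 12.] 185.3
195 306 x [-32.  34.] y [-9. 12.] 195.0
205 297 x [-40.  40.] y [-11.  13.] 205.0
215 328 x [-48.  48.] y [-7. 16.] 215.0
scene1 1121
145 16 x [-6.  8.] y [-11.   3.] 149.1
155 86 x [-12.  15.] y [-13.   4.] 155.5
165 98 x [-12.  15.] y [-12.   5.] 165.0
175 97 x [-12.  15.] y [-12.   4.] 175.2
185 77 x [-21.  16.] y [-15.  -5.] 185.0
195 223 x [-31.  34.] y [-15.   8.] 195.0
205 231 x [-39.  43.] y [-16.  11.] 205.0
215 293 x [-45.  50.] y [-18.  12.] 215.1
```

Request:
move_arm(
  increments=[0,0,0,0.1,1.2,0,1,0,0,0,0.1,2.4,0,1,0,0,0,0.1,3.6,0,1,0,0,0,0.1,4.6,0,1,0,0,0,0.1,4.6,0,1],
)

```text
clock: 1.45
tcp_pos: [573.3, 14.0, 176.7]
tool_rot: [[0.996, -0.002, 0.085], [-0.085, 0.0, 0.996], [-0.002, -1.0, 0.0]]
ft_force: [-0.5, -0.1, 0.4]
opening: 0.1
```

Request:
move_arm(
  increments=[0,0,0,0,0.8,0,1,0,0,0,0,1.4,0,1,0,0,0,0,2.0,0,1,0,0,0,0,2.5,0,1,0,0,0,0,2.5,0,1],
)

```text
clock: 2.08
tcp_pos: [574.1, 13.9, 152.9]
tool_rot: [[0.996, 0.0, 0.085], [-0.085, -0.0, 0.996], [0.0, -1.0, -0.0]]
ft_force: [-0.9, -0.2, 6.7]
opening: -0.1
```

The tip is at about 80 mm with 6.7 N up, so the pad is roughly 10 mm down. Now I push back.

Request:
move_arm(
  increments=[0,0,0,0,0.05,0.3,1,0,0,0,0,0.05,0.7,1,0,0,0,0,0.05,1.1,1,0,0,0,0,0.05,1.5,1,0,0,0,0,0.05,2.0,1],
)

```text
clock: 2.7
tcp_pos: [575.9, 33.5, 152.9]
tool_rot: [[0.996, 0.001, 0.085], [-0.085, -0.001, 0.996], [0.001, -1.0, -0.001]]
ft_force: [-1.9, -2.1, 5.4]
opening: -0.2
```

```bash
python3 - <<'E'
from bench import *
from h import *
s=sense(); print(s["tcp_pos"],s["ft_force"])
c=camera("scene"); P=cloud(c); m=c["frame"].astype(int)
Q=P.reshape(-1,3); k=(abs(Q[:,2]-118)<5)&(abs(Q[:,0]-577)<45)&(Q[:,1]>20)&(Q[:,1]<200)
print(np.percentile(Q[k,1],[1,5,50,95,99]))
cv2.imwrite("pics/c.png",cv2.resize(c["frame"][90:290,200:450][:,:,::-1],None,fx=3,fy=3))
E
```

```text
[575.93028251  33.45748699 152.88599461] [-1.88210721 -2.08787183  5.44616309]
[20.35709473 20.85293337 23.72736906 60.74740471 62.46628848]
```

View pics/c.png

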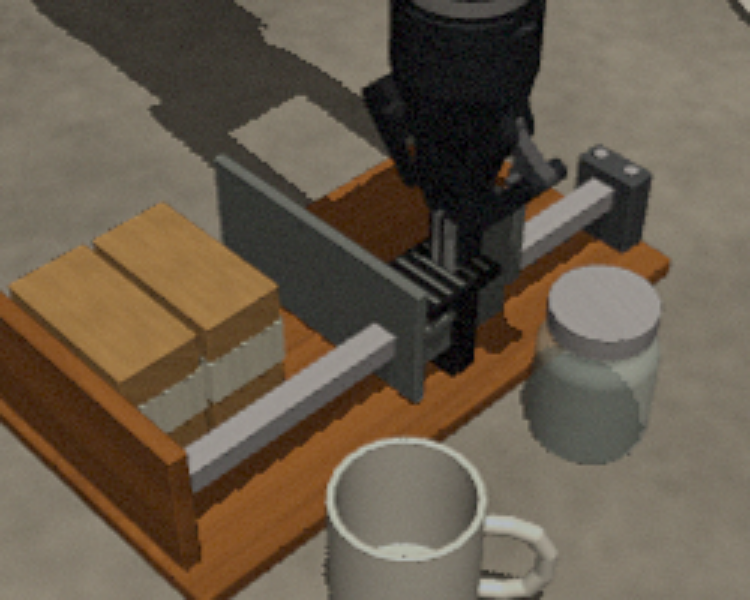

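The crop shows the fingers on the pad at (455,265), touching the lug at (495,250). The stop has moved with them, and the cartons are unmoved.

Request:
move_arm(
  increments=[0,0,0,0,0.05,0.5,1,0,0,0,0,0.05,1.0,1,0,0,0,0,0.05,1.6,1,0,0,0,0,0.05,2.2,1,0,0,0,0,0.05,2.8,1],
)

```text
clock: 3.38
tcp_pos: [578.5, 61.4, 152.5]
tool_rot: [[0.996, 0.001, 0.085], [-0.085, -0.001, 0.996], [0.001, -1.0, -0.001]]
ft_force: [-1.9, -2.4, 5.5]
opening: 0.0
```

Request:
move_arm(
  increments=[0,0,0,0,0,0.6,1,0,0,0,0,0,1.2,1,0,0,0,0,0,1.8,1,0,0,0,0,0,2.4,1,0,0,0,0,0,3.0,1],
)

```text
clock: 4.0
tcp_pos: [581.4, 91.4, 152.5]
tool_rot: [[0.996, 0.002, 0.085], [-0.085, -0.001, 0.996], [0.002, -1.0, -0.001]]
ft_force: [0.2, -2.0, 6.1]
opening: 0.0
```

Request:
move_arm(
  increments=[0,0,0,0,0,0.6,1,0,0,0,0,0,1.2,1,0,0,0,0,0,1.8,1,0,0,0,0,0,2.4,1,0,0,0,0,0,3.0,1],
)

```text
clock: 4.62
tcp_pos: [584.2, 121.3, 152.6]
tool_rot: [[0.996, 0.002, 0.085], [-0.085, -0.001, 0.996], [0.002, -1.0, -0.0]]
ft_force: [0.1, -2.8, 5.1]
opening: -0.2
```

```bash
python3 - <<'E'
from bench import *
from h import *
a=[]
for n,b in(("scene",(slice(100,250),slice(280,480))),("side",(slice(220,400),slice(200,440)))):
    c=camera(n); f=c["frame"][b][:,:,::-1]
    a.append(cv2.resize(f,(400,300 if n!='x' else 0),interpolation=cv2.INTER_CUBIC))
    Q=cloud(c).reshape(-1,3); Q=Q[(Q[:,0]>540)&(Q[:,0]<630)&(Q[:,1]>100)&(Q[:,1]<210)]
    for nm,z in(("lug",118),("block",70)):
        k=(abs(Q[:,2]-z)<1.5); q=Q[k]; print(n,nm,k.sum(),np.percentile(q[:,1],[2,10,50,90,98]).round(1))
cv2.imwrite("pics/d.png",np.hstack(a))
E
```

```text
scene lug 18 [108.1 108.7 109.9 147.9 150.2]
scene block 51 [105.9 114.2 173.4 183.6 185. ]
side lug 244 [128.  143.1 148.1 152.3 153.7]
side block 394 [150.1 154.8 177.1 185.1 187.4]
```

View pics/d.png

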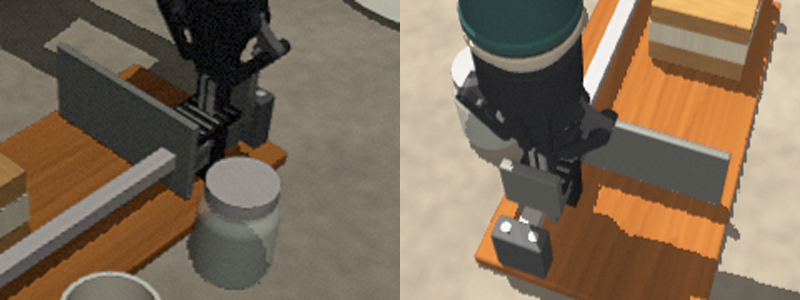

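The stop is nearing the block: lug top at about (530,185) and block at (522,240) in the right half. The remaining gap is small. Friction is carrying the stop with about 10 mm left between finger and lug, so I continue slowly until the finger bears firmly on the lug.

Request:
move_arm(
  increments=[0,0,0,0,0,0.3,1,0,0,0,0,0,0.6,1,0,0,0,0,0,0.9,1,0,0,0,0,0,1.2,1,0,0,0,0,0,1.5,1],
)

```text
clock: 5.35
tcp_pos: [585.6, 136.2, 152.7]
tool_rot: [[0.996, 0.002, 0.085], [-0.085, -0.001, 0.996], [0.002, -1.0, -0.0]]
ft_force: [1.5, -3.4, 6.3]
opening: 0.4
```

Request:
move_arm(
  increments=[0,0,0,0,0,0.2,1,0,0,0,0,0,0.4,1,0,0,0,0,0,0.6,1,0,0,0,0,0,0.8,1],
)

```text
clock: 5.85
tcp_pos: [585.9, 143.7, 152.5]
tool_rot: [[0.996, 0.001, 0.085], [-0.085, -0.001, 0.996], [0.002, -1.0, -0.001]]
ft_force: [-0.6, -4.7, 6.2]
opening: -0.3
```

Request:
move_arm(
  increments=[0,0,0,0,0,0.1,1,0,0,0,0,0,0.2,1,0,0,0,0,0,0.3,1],
)

```text
clock: 6.22
tcp_pos: [586.0, 146.6, 152.5]
tool_rot: [[0.996, 0.001, 0.085], [-0.085, -0.001, 0.996], [0.002, -1.0, -0.001]]
ft_force: [0.2, -3.1, 5.4]
opening: 0.4
```

```bash
python3 - <<'E'
from bench import *
from h import *
c=camera("side"); s=sense();print(s["tcp_pos"],s["ft_force"])
Q=cloud(c).reshape(-1,3); Q=Q[(Q[:,0]>540)&(Q[:,0]<630)&(Q[:,1]>100)&(Q[:,1]<210)]
for z in(118,70):
    q=Q[abs(Q[:,2]-z)<1.5]; print(z,len(q),np.percentile(q[:,1],[2,10,50,90,98]).round(1))
cv2.imwrite("pics/e.png",cv2.resize(c["frame"][250:400,200:400][:,:,::-1],None,fx=3,fy=3,interpolation=cv2.INTER_CUBIC))
E
```

```text
[586.04431259 146.70652599 152.50572002] [-0.59140486 -4.23007379  5.28023045]
118 246 [152.9 156.7 162.2 166.6 167.8]
70 399 [164.7 168.  177.3 185.3 187.5]
```

View pics/e.png

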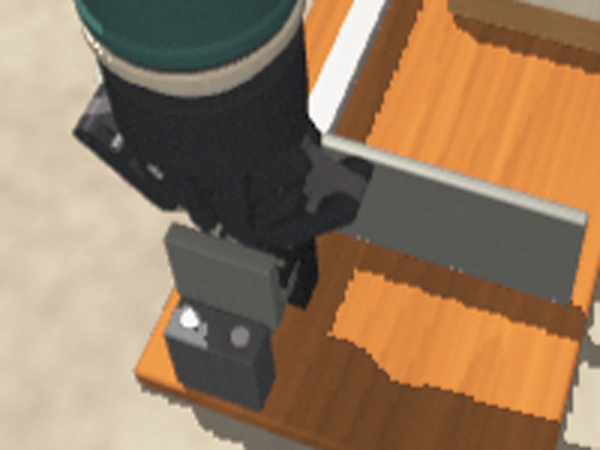

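The lug at (225,270) now stands at the block at (220,345). I'll confirm with a firm push.

Request:
move_arm(
  increments=[0,0,0,0,0,0.1,1,0,0,0,0,0,0.2,1,0,0,0,0,0,0.2,1],
)

```text
clock: 6.65
tcp_pos: [586.1, 147.5, 152.5]
tool_rot: [[0.996, 0.001, 0.085], [-0.085, -0.003, 0.996], [0.001, -1.0, -0.003]]
ft_force: [-0.8, -8.6, 6.6]
opening: 0.2
```

Request:
move_arm(
  increments=[0,0,0,0,0,0.1,1,0,0,0,0,0,0.1,1,0,0,0,0,0,0.1,1],
)

```text
clock: 7.02
tcp_pos: [586.1, 147.7, 152.5]
tool_rot: [[0.996, 0.001, 0.085], [-0.085, -0.005, 0.996], [0.001, -1.0, -0.005]]
ft_force: [-0.3, -11.8, 6.9]
opening: 0.3
```

It's firm against the end (+0.2 mm for 1 mm commanded, 12 N). Now I lift straight up, keeping the push.

Request:
move_arm(
  increments=[0,0,0,0,-0.4,0,1,0,0,0,0,-0.8,0,1,0,0,0,0,-1.2,0,1,0,0,0,0,-1.6,0,1,0,0,0,0,-1.6,-0.1,1],
)

```text
clock: 7.65
tcp_pos: [584.1, 147.7, 166.8]
tool_rot: [[0.996, -0.004, 0.085], [-0.085, -0.003, 0.996], [-0.004, -1.0, -0.003]]
ft_force: [-2.1, -4.7, -2.0]
opening: -0.0
```

Request:
move_arm(
  increments=[0,0,0,0,-1,-0.1,1,0,0,0,0,-2,-0.1,1,0,0,0,0,-3.5,-0.1,1,0,0,0,0,-6,-0.1,1,0,0,0,0,-9,-0.1,1],
)

```text
clock: 8.28
tcp_pos: [586.0, 149.2, 260.0]
tool_rot: [[0.996, 0.002, 0.085], [-0.085, 0.001, 0.996], [0.002, -1.0, 0.002]]
ft_force: [-0.2, 0.2, 0.4]
opening: 0.0
```

Request:
move_arm(
  increments=[0,0,0,0,-4,0,1,0,0,0,0,-8,-5,1,0,0,0,0,-8,-11,1,0,0,0,0,-8,-17,1,0,0,0,0,-8,-17,1],
)

```text
clock: 8.9
tcp_pos: [571.4, -24.2, 339.9]
tool_rot: [[0.996, 0.003, 0.09], [-0.09, -0.001, 0.996], [0.004, -1.0, -0.001]]
ft_force: [-0.6, 0.1, 0.4]
opening: -0.2
```

```bash
python3 - <<'E'
from bench import *
from h import *
a=[]; s=sense(); print(s["clock"],s["tcp_pos"],s["ft_force"])
for n,b in(("scene",(slice(100,310),slice(190,470))),("side",(slice(170,400),slice(220,440)))):
    c=camera(n); a.append(cv2.resize(c["frame"][b][:,:,::-1],(400,310),interpolation=cv2.INTER_CUBIC))
    Q=cloud(c).reshape(-1,3); d=Q-[585.3,157.6-32.5,0]
    for nm,(x0,x1,y0,y1,z0,z1) in dict(lug=(-40,40,15,70,112,123),block=(-20,30,35,80,67,72.5),pad=(-15,15,-20,20,74,95)).items():
        k=(d[:,0]>x0)&(d[:,0]<x1)&(d[:,1]>y0)&(d[:,1]<y1)&(Q[:,2]>z0)&(Q[:,2]<z1); q=Q[k]
        print(n,nm,k.sum(),"y",np.percentile(q[:,1],[2,50,98]).round(1),"z",np.percentile(q[:,2],[10,50,75,90]).round(1))
cv2.imwrite("pics/f.png",np.hstack(a))
E
```

```text
8.9 [571.42480615 -24.2329615  339.88585852] [-0.62231367  0.12891698  0.40604139]
scene lug 148 y [155.4 159.9 166.8] z [112.9 116.7 117.3 118.1]
scene block 25 y [160.7 177.8 185.3] z [67.9 68.8 69.5 70.4]
scene pad 241 y [105.9 124.7 143.9] z [88.6 89.7 90.3 90.9]
side lug 338 y [156.7 163.5 168.7] z [114.2 117.4 118.1 118.8]
side block 506 y [165.6 177.7 188.2] z [68.4 69.8 70.6 71.5]
side pad 551 y [105.9 125.4 143.8] z [88.9 90.1 90.7 91.3]
```

View pics/f.png

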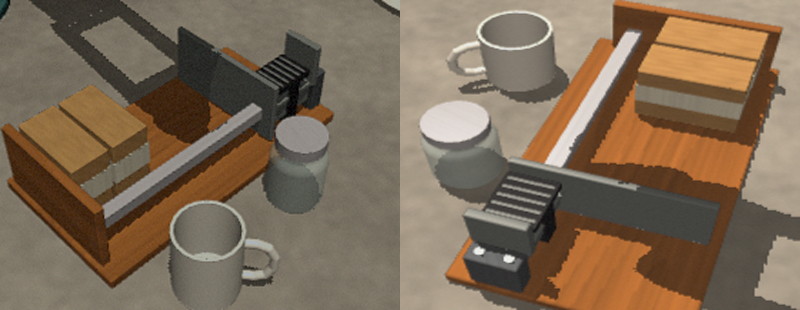

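The picture shows the stop against the end block (lug (500,230), block (497,265) in the right half) and the pad up at 90 mm, as it stood at the start. The cartons, mug and jar are standing and the arm is clear.

```bash
python3 -c "
from bench import *
print(hand_in())"
```

```text
the job is handed in; nothing more can be done
None
```

The stop is at the end block with the pad sprung up, and the job is handed in at about 9 s on the robot's clock. I shut the fingers, pressed the pad down about 10 mm (6–7 N) and kept it pressed while pushing the stop back. I then lifted straight up, still pushing lightly against the lug.

- **Stop:** at the end, a further 1 mm commanded moved it only 0.2 mm, with about 12 N on the wrist. Afterwards both cameras show the lug's back at about y = 167–168 mm, level with the block's inner face.
- **Pad:** its top measures about 90 mm in both views, which is fully up. I did not test the lock by pushing on the stop.
- **Cartons, mug and jar:** they are still standing in the last picture and look unmoved. I did not measure their positions afterwards.
- **Robot:** it ended clear of everything, with forces near zero.

For most of the way, friction on the pad carried the stop, with about 10 mm between finger and lug. The finger only bore clearly on the lug at the very end. The last checks showed no disagreement.

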